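Set the peeler's speed wheel to its green dot and start it

ROBOT

A 7-joint arm with a two-finger parallel gripper is mounted at the origin on the work surface. World frame = base frame: x ahead of the robot, y to its left, z up, the work surface at z = 0. Lengths are in m, angles in rad, forces in N, time in s.
With the tool pointing down it reaches from about 0.4 to 0.85 m from the base axis. Payload 10.4 kg.
Tool frame: the origin (TCP) lies between the finger pads; the fingertips stand 19 mm ahead of it and the grasp point (between the pads) is the TCP; z points along the fingers, y is the direction in which the jaws open and shut (so a half turn about z gives the same grasp; the last joint's range is limited). The gripper opens to 85 mm and grips with 20 to 120 N. Pads are 22 mm wide; open, the fingers measure 114 mm over their backs; the gripper's body (76 mm by 85 mm) begins 54 mm behind the grasp point. The pads swing forward as they close: fully open they stand 13 mm farther back than shut.
Start: joints at [1.091, 0.332, -0.065, 1.46, 0.022, 1.35, -0.088], TCP at [0.276, -0.561, 0.25] pointing down, gripper open.
Joint ranges: [-2.6, 2.6], [-0.5, 2.12], [-1.47, 1.34], [0.16, 2.42], [-1.27, 4.41], [0.06, 2.06], [-2.6, 2.6]. Speed limits (rad/s): [2.22, 2.22, 2.79, 2.79, 3.14, 3.14, 3.14].

INTERFACE

Orientations are given as a unit quaternion [x, y, z, w].
In Python, from rig import state, grab_frame, order, nets gives the robot as it stands. The module is installed in compiled form; this text tells all that it offers.
- The arm moves only by the tool carry_out, never from a script. Its argument "plan" is a list of rows, each a list of 5 numbers: the shift along the tool's x, y, z in units of 0.5 m (1.0 is 0.5 m), then the turn about the tool's z in units of 2 pi rad (1.0 is 2 pi rad), then the finger opening in mm, from 0 to 85.4. A call has 1 to 8 rows; each row shifts and turns the commanded pose from where the row before left it, along the tool's axes as they then stand; what a row does not reach is not made up. A row lasts 1/12 s, in which the tool goes at most 41.7 mm and 7.16 degrees, less where a joint would pass 70% of its speed; a pose out of reach is approached as far as the arm can. A call with a number of a shift or a turn outside -1 to 1 is refused whole. A call with a gripper value outside its range is refused whole. The fingers move at their own pace and stop on an object; "force" is the grip in N (left out, the last holds). Time passes only in rows, so rows that do not move let the fingers close. It gives the time, the measured TCP pose, the force and the opening at its end, in the units of the state.
- state(): the state, without advancing time (a new reading comes with each control period).
- grab_frame(name): name is "scene" or "top"; returns a dict with "color" (480x640x3 uint8, red, green, blue), "fx", "fy", "cx", "cy" (pixels), "xyz" and "rotation" of the camera in the world. Camera axes: x right, y down, z forward; pixel columns grow to the right and rows downward; lengths in m; the calibration is good to about 2 mm. A picture is of the moment at which its call begins. There is no depth.
- order.hand_in(): hands the job in, once; it reports no verdict.
Trained networks look in the newest picture that a camera, given by its name, has taken for a name from the list of things; names that differ only in an ending like _2 or _b are one class to them, and where a whole thing is asked for, a point or a joint stands for the part that bears it (a point fixed in the world has none). Each returns a list of dicts, best first, with "score" (0 to 1); they miss things now and then, are a little off and sometimes report something else, mostly with a low value. They report only what shows in the picture. A call takes as long as a camera call. They do not tell look-alikes from the thing itself.
- nets.cut_out(camera, label): "region" (480x640 bool, what is visible of it).
- nets.mark_of(camera, label): "at" ([x, y, z] in m, in world coordinates, good to about 4 mm: a listed point, or the origin of a listed thing).
The state is a dict: "clock": time; "joint_positions": joint angles; "dq": joint speeds; "joint_torque": joint torques, N m; "tcp_pos": TCP position; "orientation": TCP orientation; "ft_force": force on the tool from outside, world axes, zero at the start; "ft_torque": the same for the moment, N m; "grip_width": finger opening in m.
Only numpy, scipy, OpenCV 4.12 (cv2) and the standard library are available. Lean on these libraries where they do the work, as an engineer would, in place of code of your own. Each camera call takes 0.05 s, during which the arm holds its last target.

TASK

Set the apple peeler's speed: lay a fingertip on the knurled wheel of the blue-topped unit and, pressing lightly, turn it clockwise by friction until it clicks in with its white pointer at the green dot; it starts one or two clicks short. Then push the green start button fully down and let it come back up, with the wheel staying at its dot. Nothing is to be picked up or pulled up, and the orange-topped wheel, the apples, jars, jug and brush are left alone.

Things in the scene. Friction and masses are not known exactly. Their poses are not given: they have to be found in the camera images.
- speed (a joint): angle of the speed wheel (rad): 0 with its white pointer at the green dot; grows as it is turned clockwise seen from above. It clicks into a notch every 45 degrees, at -1.571, -0.785, 0 and 0.785 (stops at -1.8 and 1.05), held there by a sprung ball (up to about 0.04 N m to turn it on); past half-way it snaps on into the next notch by itself. It starts near -1.571 or -0.785
- speed_top (a point): centre of the flat top of the speed wheel, on its upright axis, 72 mm above the table: a low black disc with a knurled edge, 86 mm across, edge 11 mm high, top dark grey with a white radial pointer line along its own -x (its axes turn with the wheel). It is sprung: pressed down it gives about 1 mm per 2 N, bottoms after 6 mm (12 N) and springs back when let go
- speed_pointer (a point): outer end of the white pointer line on the speed wheel, 40 mm from its axis
- speed_dot (a point): the green dot, 10 mm wide, on top of the speed unit's case beside the wheel, 52.5 mm from the wheel's axis; small white dots mark the other notches
- speed_unit: the speed unit: case 116 x 116 mm, white below, with a blue top 54 mm above the table, fixed to the table. Origin at the centre of its underside, under the wheel's axis; z up, the green dot lies along its -x
- speed_press (a joint): how far the speed wheel is pressed down (m), 0 at rest, 0.006 fully down, negative when it is pulled up
- depth (a joint): angle of the peel-depth wheel, an equal wheel in an equal unit but with an orange top; it rests near 0, in its notch at its own green dot, and must stay in that notch (it leaves it at 0.39 rad)
- depth_top (a point): centre of the top face of the peel-depth wheel (orange-topped unit), same sizes as the speed wheel, 72 mm above the table
- depth_press (a joint): how far the peel-depth wheel is pressed down (m), 0 at rest, negative when pulled up
- start_top (a point): centre of the top of the green start button: round, 32 mm across, in a small black housing on top of a bare aluminium box 100 x 100 x 50 mm fixed to the table; presses straight down
- start (a joint): travel of the start button (m): 0 up, 0.006 fully down (about 5 N), springs back; it counts as pressed beyond 0.004
- apple_a: red apple, 72 mm across, 64 mm tall, between the robot and the units, loose; origin at the middle of its underside; leave it alone
- apple_b: reddish apple, 72 mm across, 64 mm tall, beyond the units, loose; origin at the middle of its underside; leave it alone
- apple_c: small red apple, 65 mm across, 58 mm tall, beyond the units, loose; origin at the middle of its underside; leave it alone
- jar_a: small clear sample jar with white cap, 36 mm across, 60 mm tall, standing between two units, loose; origin at the middle of its underside; leave it alone
- jar_b: small clear sample jar with blue cap, 36 mm across, 60 mm tall, standing between two units, loose; origin at the middle of its underside; leave it alone
- jug: clear plastic measuring jug with a handle, 90 mm across, 120 mm tall, beyond the units on the left, loose; origin at the middle of its underside; leave it alone
- brush: blue-handled cleaning brush lying in front of the units on the right, loose; origin at its underside; leave it alone
Not all that is in view belongs to the job. Leave any pink or turquoise look-alike of the part that bears depth alone.

How it is judged:
On the way, in this order (a step that is already met when the one before it is completed fails the run):
1. the speed wheel rests in the notch at its green dot and is let go (value of joint speed between -0.12 and 0.12 rad and contact force between the fingers and speed below 0.2 N and velocity of joint speed between -0.1 and 0.1 rad/s), for 0.2 s.
2. the start button is pushed down (value of joint start above 0.004 m), for 0.05 s.
At the end, for the whole second after the job is handed in: the speed wheel rests within 0.12 rad (7 degrees) of its green dot, the start button has been pressed beyond 4 mm and is up again (within 1 mm), the peel-depth wheel is still in its notch (within 0.3 rad), and the speed wheel is neither pressed nor pulled (value of joint speed between -0.12 and 0.12 rad and value of joint each of start, speed_press below 0.001 m and value of joint depth between -0.3 and 0.3 rad and value of joint speed_press above -0.001 m); the robot touches nothing.
It fails at once if the start button is pressed while the speed wheel is not at its green dot (value of joint start above 0.003 m and (value of joint speed below -0.15 rad or value of joint speed above 0.15 rad)).
It fails at once if a wheel is pulled up (value of joint any of speed_press, depth_press below -0.0025 m).
It fails at once if the fingers lean on the speed wheel with more than 40 N (contact force between the fingers and speed above 40 N).
It fails at once if the peel-depth wheel is turned out of its notch (value of joint depth below -0.35 rad or value of joint depth above 0.35 rad).
It fails at once if an apple, jar, the jug or the brush is moved more than 40 mm or lifted ((distance of apple_a from where it was at the start of the episode above 0.04 m or height (world z) of apple_a above 0.03 m) or (distance of apple_b from where it was at the start of the episode above 0.04 m or height (world z) of apple_b above 0.03 m) or (distance of apple_c from where it was at the start of the episode above 0.04 m or height (world z) of apple_c above 0.03 m) or (distance of jar_a from where it was at the start of the episode above 0.04 m or height (world z) of jar_a above 0.03 m) or (distance of jar_b from where it was at the start of the episode above 0.04 m or height (world z) of jar_b above 0.03 m) or (distance of jug from where it was at the start of the episode above 0.04 m or height (world z) of jug above 0.03 m) or (distance of brush from where it was at the start of the episode above 0.04 m or height (world z) of brush above 0.03 m)).
It also fails if it takes over 48 s, if anything falls off the work surface, if the arm or the gripper's body presses on something with over 40 N, if the wrist force passes 120 N, or if a joint passes its speed limit or range.

## Working session

There is one attempt and no reset: what is moved stays moved. The work goes in short steps, Python scripts to look and compute and a tool call to move; the robot and the scene stay as the last step left them, time stands still between calls to the robot, and variables do not carry over. Pictures are saved under pics/ and viewed, and the job is handed in when it is done.

Besides the shell and the picture viewer there is one more tool, called after ">>>" as a command line: name --pt "numbers of a row" for each row, then --argument value for the rest. carry_out: Moves the arm, as the interface text tells. Shifts and turns lie within -1 to 1; 1 stands for 0.5 m of shift or 2 pi rad of turn. Its arguments: {"type":"object","properties":{"plan":{"type":"array","items":{"type":"array","items":{"type":"number"}}},"force":{"type":"number"}},"required":["plan"]}

```bash
mkdir -p pics
python3 - <<'E'
from rig import state, grab_frame, nets
import cv2
s=state(); print(s)
for c in ("scene","top"):
    f=grab_frame(c); cv2.imwrite(f"pics/{c}0.png",f["color"][:,:,::-1]); print(c,f["fx"],f["xyz"],f["rotation"])
    for l in ("speed_top","speed_pointer","speed_dot","depth_top","start_top","speed_unit","apple_a","jar_a","jug","brush"):
        print(l,[(r["score"].__round__(2),[round(float(v),3) for v in r["at"]]) for r in nets.mark_of(c,l)])
E
```

```text
{'clock': 0.0, 'joint_positions': array([ 1.09140131,  0.33285302, -0.06468836,  1.46096886,  0.02158065,
        1.34988853, -0.08848105]), 'dq': array([ 4.41555042e-04,  3.32102883e-04,  1.86978193e-03,  8.36268948e-05,
        3.63317420e-04, -1.20636551e-03,  3.48465219e-05]), 'joint_torque': array([ 1.76368940e-03, -6.25435209e+01,  5.03224216e-02, -3.91597044e+01,
        1.62874471e-02,  9.81301884e-03,  1.67345058e-05]), 'tcp_pos': array([ 0.27550881, -0.56060098,  0.2495145 ]), 'orientation': array([ 9.74027370e-01,  2.26429186e-01, -1.86401016e-04, -6.86748472e-04]), 'ft_force': array([ 0.07055436, -0.15391022, -0.26434389]), 'ft_torque': array([ 0.02383117, -0.05536713,  0.00349428]), 'grip_width': 0.08505233131334908}
scene 470.5065034280295 [1.02617063 0.30264737 0.82485087] [ 0.49418952  0.81493971 -0.25689933 -0.16016467]
speed_top [(0.93, [0.576, 0.015, 0.07])]
speed_pointer [(0.75, [0.576, -0.021, 0.07])]
speed_dot [(0.55, [0.523, 0.013, 0.056])]
depth_top [(0.91, [0.39, 0.43, 0.07]), (0.8, [0.343, -0.006, 0.067]), (0.71, [0.569, 0.265, 0.071]), (0.43, [0.587, 0.121,
[... 544 characters left out ...]
0.67, [0.577, -0.019, 0.074])]
speed_dot [(0.93, [0.52, 0.015, 0.057]), (0.42, [0.378, -0.147, -0.0])]
depth_top [(0.86, [0.342, -0.003, 0.07]), (0.65, [0.382, 0.43, 0.066]), (0.56, [0.569, 0.264, 0.073])]
start_top [(0.68, [0.571, -0.236, 0.067])]
speed_unit [(0.92, [0.569, 0.019, -0.003]), (0.18, [0.392, 0.189, -0.001])]
apple_a [(0.92, [0.765, 0.086, 0.002]), (0.67, [0.389, 0.189, 0.001]), (0.55, [0.768, -0.126, -0.002]), (0.18, [0.572, 0.018, -0.001])]
jar_a [(0.7, [0.587, 0.121, -0.003]), (0.67, [0.605, -0.129, -0.003]), (0.54, [0.381, -0.148, 0.002])]
jug [(0.69, [0.588, 0.12, 0.002]), (0.68, [0.708, 0.326, -0.002]), (0.64, [0.381, -0.145, 0.001])]
brush [(0.88, [0.38, -0.146, 0.003])]
```

View pics/scene0.png

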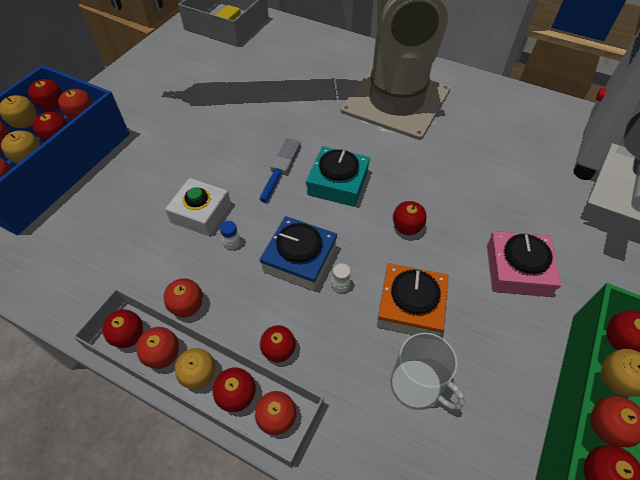

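View pics/top0.png

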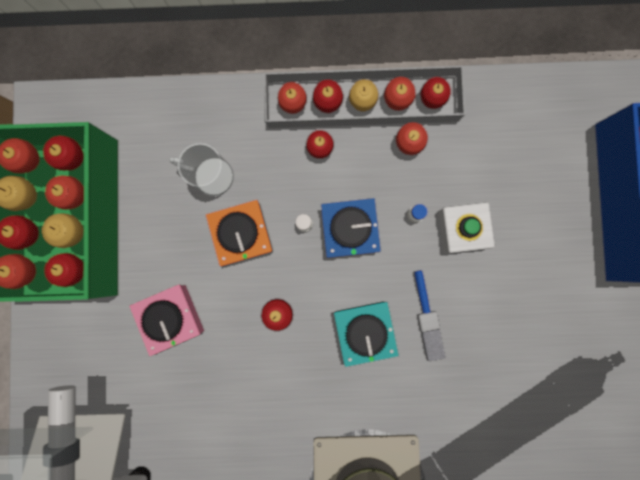

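The top view shows the blue unit's wheel at about (351,228), with its pointer pointing right to (372,226). The green dot is below it at (353,252), so the wheel is about 90° short, or two clicks. The start button is at (470,227). I'll refine the wheel and button centres from pixels.

```bash
cat > h.py <<'E'
import numpy as np, cv2
from scipy.spatial.transform import Rotation as R
from rig import state, grab_frame, nets
def w(f,u,v,z):
    d=R.from_quat(f["rotation"]).apply([(u-f["cx"])/f["fx"],(v-f["cy"])/f["fy"],1]); p=np.array(f["xyz"]); return p+d*(z-p[2])/d[2]
def look(name,box,sc,cam="top"):
    f=grab_frame(cam); a,b,c,d=box
    cv2.imwrite(f"pics/{name}.png",cv2.resize(f["color"][c:d,a:b,::-1],None,fx=sc,fy=sc,interpolation=cv2.INTER_CUBIC)); return f
def hint(q,delta):  # world delta -> tool units
    return R.from_quat(q).inv().apply(delta)/0.5
E
python3 - <<'E'
from h import *
for cam,c in (("top",(351,228)),("scene",(299,242))):
    f=look("z_"+cam,(c[0]-40,c[0]+40,c[1]-35,c[1]+35),8,cam)
    im=f["color"].astype(int); m=(im.max(2)<75).astype(np.uint8)
    n,l,st,ce=cv2.connectedComponentsWithStats(m); k=l[c[1]+8,c[0]-3]
    cs,_=cv2.findContours((l==k).astype(np.uint8),cv2.RETR_EXTERNAL,cv2.CHAIN_APPROX_NONE)
    h=cv2.convexHull(cs[0]); e=cv2.fitEllipse(h); print(cam,st[k],e,w(f,*e[0],.068))
    for lab in("start_top","speed_dot"):
        r=nets.cut_out(cam,lab)
        for x in r[:2]:
            ys,xs=np.nonzero(x["region"]); print(lab,x["score"],len(xs),xs.mean(),ys.mean(),w(f,xs.mean(),ys.mean(),.068 if lab[1]=='t' else .054))
E
```

```text
top [ 331  207   40   41 1151] ((350.30096435546875, 227.0086669921875), (39.802398681640625, 40.609214782714844), 36.75258255004883) [0.57231646 0.01880117 0.068     ]
start_top 0.51 181 471.1381215469613 225.71270718232043 [ 0.56685902 -0.23720748  0.068     ]
speed_dot 0.82 2904 350.1280991735537 227.49001377410468 [0.57254153 0.01850594 0.054     ]
scene [ 276  223   47   42 1467] ((299.0980224609375, 243.18240356445312), (41.5905647277832, 46.711090087890625), 94.19315338134766) [0.57617271 0.02292566 0.068     ]
start_top 0.55 181 194.04419889502762 193.59116022099448 [ 0.56754826 -0.23575545  0.068     ]
speed_dot 0.91 3665 298.1615279672578 252.43983628922237 [0.58815155 0.02692997 0.054     ]
```

View pics/z_top.png

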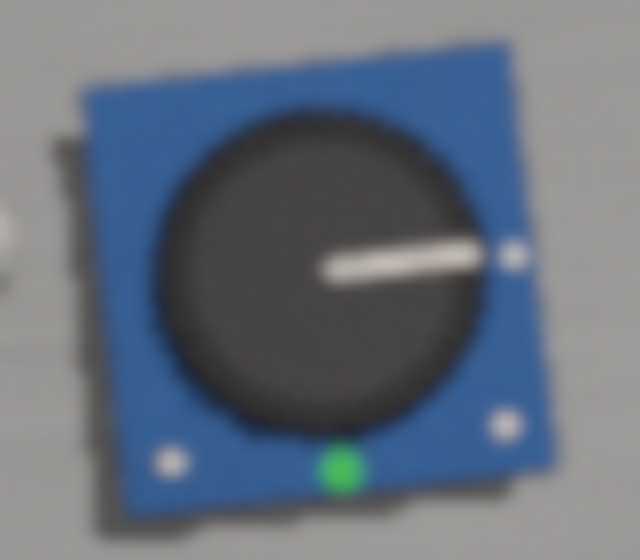

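>>> carry_out --pt "0.06 -0.045 0 0 50" --pt "0.06 -0.045 0 0 50" --pt "0.06 -0.045 0 0 50" --pt "0.06 -0.045 0 0 50" --pt "0.06 -0.045 0 0 50" --pt "0.06 -0.045 0 0 50" --pt "0.06 -0.045 0 0 50" --pt "0.06 -0.045 0 0 50" --force 20

```text
clock: 2.07
tcp_pos: [0.4122, -0.2918, 0.2506]
orientation: [0.974, 0.226, 0.0, 0.0]
ft_force: [0.8, -0.4, -1.2]
grip_width: 0.0501
```

>>> carry_out --pt "0.06 -0.045 0 0 50" --pt "0.06 -0.045 0 0 50" --pt "0.06 -0.045 0 0 50" --pt "0.06 -0.045 0 0 50" --pt "0.06 -0.045 0 0 50" --pt "0.06 -0.045 0 0 50" --pt "0.06 -0.045 0 0 50" --pt "0.06 -0.045 0 0 50"

```text
clock: 2.73
tcp_pos: [0.5483, -0.0245, 0.2506]
orientation: [0.974, 0.226, 0.0, 0.0]
ft_force: [0.6, 0.1, -0.3]
grip_width: 0.0499
```

>>> carry_out --pt "0 0 0 -0.019 50" --pt "0 0 0 -0.019 50" --pt "0 0 0 -0.019 50" --pt "0 0 0 -0.019 50" --pt "0 0 0 -0.019 50" --pt "0 0 0 -0.019 50" --pt "0 0 0 -0.019 50" --pt "0 0 0 -0.019 50"

```text
clock: 3.4
tcp_pos: [0.5477, -0.0261, 0.2504]
orientation: [0.759, 0.651, 0.0, 0.0]
ft_force: [0.1, -1.0, -0.4]
grip_width: 0.0498
```

>>> carry_out --pt "0 0 0 -0.019 50" --pt "0 0 0 -0.019 50" --pt "0 0 0 -0.019 50" --pt "0 0 0 -0.019 50" --pt "0 0 0 -0.019 50" --pt "0 0 0 -0.019 50" --pt "0 0 0 0 50" --pt "0 0 0 0 50"

```text
clock: 4.07
tcp_pos: [0.5477, -0.0262, 0.2503]
orientation: [0.487, 0.873, 0.0, 0.0]
ft_force: [0.7, 0.4, 0.5]
grip_width: 0.0499
```

Run:
```python
from h import *
s=state(); print(s["clock"],s["tcp_pos"],s["orientation"],s["joint_positions"],s["ft_force"],s["grip_width"])
print(hint(s["orientation"],np.array([.573,.019,.13])-s["tcp_pos"]))
```

```text
4.0667 [ 0.54767924 -0.02622891  0.2503283 ] [4.87031340e-01 8.73384493e-01 1.06135408e-06 3.55372596e-05] [ 0.5740454   0.23123502 -0.70107877  1.63648421  0.15286628  1.32977069
  0.40290277] [0.68915122 0.37180351 0.48288129] 0.04990957030257113
[0.05035275 0.09061827 0.24065684]
```

>>> carry_out --pt "0.025 0.045 0.06 0 50" --pt "0.025 0.045 0.06 0 50" --pt "0 0 0.06 0 50" --pt "0 0 0.06 0 50" --pt "0 0 0 -0.019 50" --pt "0 0 0 -0.019 50" --pt "0 0 0 -0.019 50" --pt "0 0 0 -0.019 50"

```text
clock: 4.73
tcp_pos: [0.5727, 0.0189, 0.1301]
orientation: [0.264, 0.964, -0.0, -0.0]
ft_force: [-0.1, 1.3, -0.2]
grip_width: 0.05
```

Run:
```python
from h import *
s=state(); print(s["clock"],s["tcp_pos"],s["orientation"],s["joint_positions"],s["ft_force"],s["grip_width"])
print(hint(s["orientation"],np.array([.573,.019,.095])-s["tcp_pos"]))
look("a",(276,436,168,288),5); look("b",(200,400,160,310),4,"scene")
```

```text
4.7333 [0.57265083 0.01889983 0.1301243 ] [ 2.64200847e-01  9.64467675e-01 -9.45660860e-05 -9.10817143e-05] [ 0.51860719  0.42548485 -0.7740741   1.71146774  0.32360656  1.13766983
  0.68721924] [-0.07620315  1.33628056 -0.2340116 ] 0.050041448683006425
[-0.00050758  0.00054446  0.0702484 ]
```

View pics/b.png

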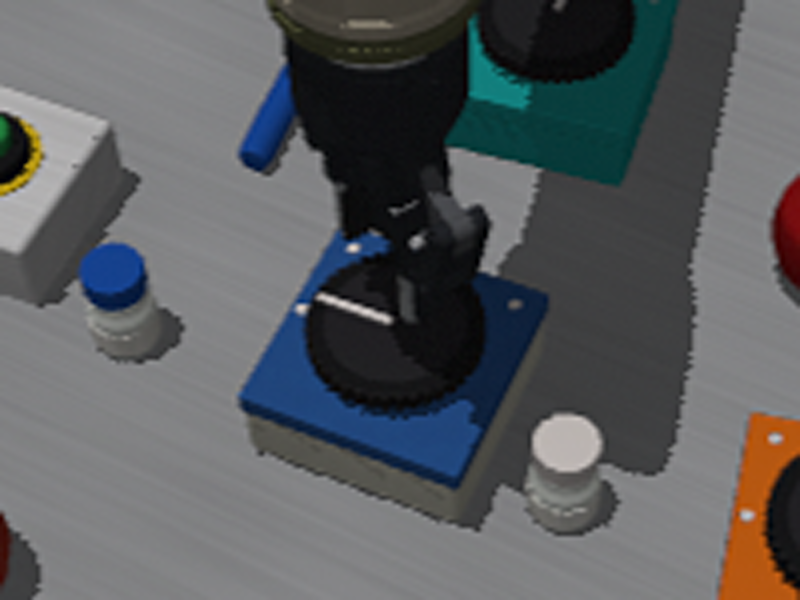

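The view shows the gripper hanging over the wheel, with the pointer still at the 90° mark and the jars clear. Now I'll descend gently.

>>> carry_out --pt "0 0 0.03 0 50" --pt "0 0 0.03 0 50" --pt "0 0 0.01 0 50" --pt "0 0 0.003 0 50" --pt "0 0 0 0 50"

```text
clock: 5.25
tcp_pos: [0.5726, 0.019, 0.0939]
orientation: [0.266, 0.964, -0.0, -0.0]
ft_force: [0.3, 1.2, -0.5]
grip_width: 0.0502
```

>>> carry_out --pt "0 0 0.002 0 50" --pt "0 0 0.002 0 50" --pt "0 0 0 0 50" --pt "0 0 0 0 50"

```text
clock: 5.58
tcp_pos: [0.5729, 0.0189, 0.0922]
orientation: [0.265, 0.964, 0.0, 0.0]
ft_force: [0.0, 0.6, 0.7]
grip_width: 0.0502
```

>>> carry_out --pt "0 0 0.002 0 50" --pt "0 0 0.002 0 50" --pt "0 0 0 0 50" --pt "0 0 0 0 50"

```text
clock: 5.92
tcp_pos: [0.5726, 0.0189, 0.0897]
orientation: [0.265, 0.964, -0.0, -0.0]
ft_force: [-1.5, 0.5, 0.1]
grip_width: 0.0501
```

>>> carry_out --pt "0 0 0.002 0 50" --pt "0 0 0.002 0 50" --pt "0 0 0 0 50" --pt "0 0 0 0 50"

```text
clock: 6.25
tcp_pos: [0.5727, 0.0189, 0.0878]
orientation: [0.265, 0.964, -0.0, 0.0]
ft_force: [-0.1, 0.5, 0.6]
grip_width: 0.0497
```

>>> carry_out --pt "0 0 0.002 0 50" --pt "0 0 0.002 0 50" --pt "0 0 0 0 50" --pt "0 0 0 0 50"

```text
clock: 6.58
tcp_pos: [0.5728, 0.0189, 0.086]
orientation: [0.265, 0.964, -0.0, 0.0]
ft_force: [-0.7, 0.3, 3.7]
grip_width: 0.05
```

>>> carry_out --pt "0 0 0.003 0 50" --pt "0 0 0 0 50"

```text
clock: 6.75
tcp_pos: [0.5728, 0.0189, 0.0845]
orientation: [0.265, 0.964, -0.0, 0.0]
ft_force: [-2.5, 0.3, 6.9]
grip_width: 0.0499
```

>>> carry_out --pt "0 0 0 0.0125 50" --pt "0 0 0 0.0125 50" --pt "0 0 0 0.0125 50" --pt "0 0 0 0.0125 50" --pt "0 0 0 0.0125 50" --pt "0 0 0 0.0125 50" --pt "0 0 0 0 50"

```text
clock: 7.33
tcp_pos: [0.5727, 0.0193, 0.0847]
orientation: [0.485, 0.875, 0.0, 0.0]
ft_force: [-3.0, 0.9, 7.0]
grip_width: 0.0497
```

Run:
```python
from h import *
s=state(); print(s["clock"],s["tcp_pos"],s["orientation"],s["joint_positions"],s["ft_force"],s["ft_torque"],s["grip_width"])
look("c",(200,400,160,310),4,"scene")
```

```text
7.3333 [0.57269441 0.01933037 0.08474823] [4.84655313e-01 8.74705209e-01 1.10491177e-04 1.09167316e-04] [ 0.42775061  0.45333389 -0.66055026  1.75256243  0.31609363  1.04382272
  0.21394803] [-2.98149522  0.94855515  6.99340174] [ 0.20817952  0.55017209 -0.03428382] 0.04967475967049635
```

View pics/c.png

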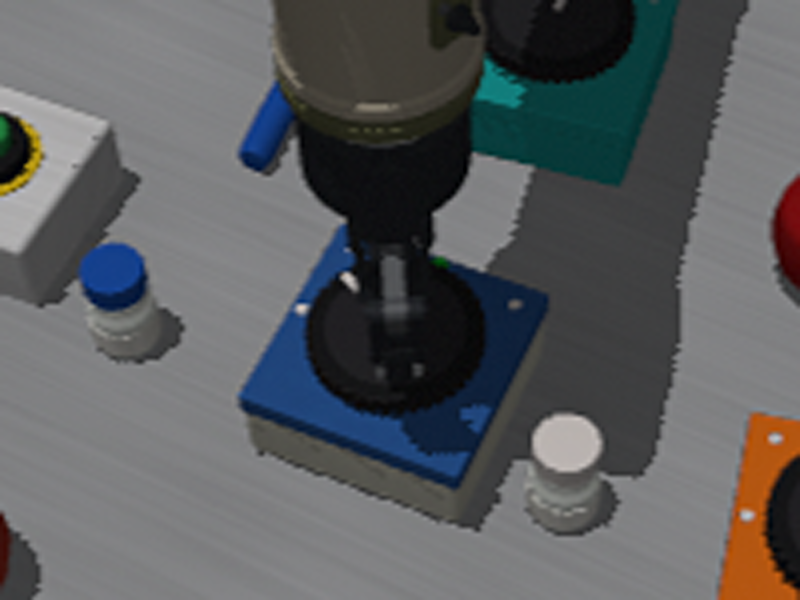

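The wheel follows the fingers: the pointer tip is now at about (348,280), roughly 30° on. I'll continue the turn.

>>> carry_out --pt "0 0 0 0.0125 50" --pt "0 0 0 0.0125 50" --pt "0 0 0 0.0125 50" --pt "0 0 0 0.0125 50" --pt "0 0 0 0.0125 50" --pt "0 0 0 0.0125 50" --pt "0 0 0 0.0125 50" --pt "0 0 0 0.0125 50"

```text
clock: 8.05
tcp_pos: [0.5729, 0.0199, 0.0848]
orientation: [0.731, 0.683, 0.001, -0.0]
ft_force: [-1.0, 2.3, 6.5]
grip_width: 0.0498
```

>>> carry_out --pt "0 0 0 0.0125 50" --pt "0 0 0 0.0125 50" --pt "0 0 0 0.0125 50" --pt "0 0 0 0.0125 50" --pt "0 0 0 0.0125 50" --pt "0 0 0 0 50" --pt "0 0 0 0 50"

```text
clock: 8.63
tcp_pos: [0.5731, 0.0201, 0.0849]
orientation: [0.849, 0.529, 0.001, -0.0]
ft_force: [-1.4, 2.7, 6.5]
grip_width: 0.0503
```

Run:
```python
from h import *
s=state(); print(s["clock"],s["tcp_pos"],s["orientation"],s["joint_positions"],s["ft_force"],s["ft_torque"],s["grip_width"])
look("d",(200,400,160,310),4,"scene")
```

```text
8.6333 [0.57311744 0.02009001 0.08494838] [ 8.48892415e-01  5.28565026e-01  8.22062183e-04 -7.47279566e-05] [ 0.28264998  0.41280711 -0.47862243  1.75977527  0.21762486  1.02025444
 -0.73289746] [-1.44823169  2.73092105  6.47836278] [ 0.65842336  0.23326495 -0.04706354] 0.05034863357654203
```

View pics/d.png

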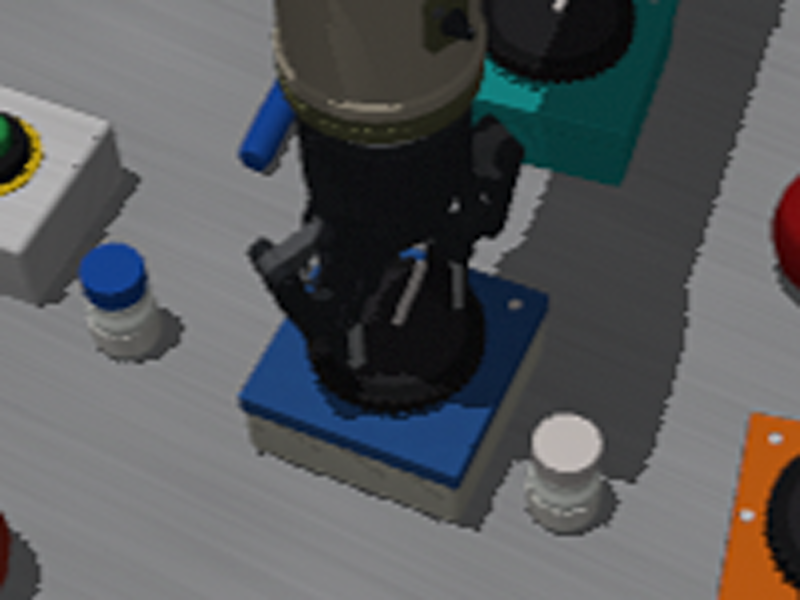

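The pointer now runs from (400,322) to (422,260), near the dot. I'll lift off and check.

>>> carry_out --pt "0 0 -0.004 0 50" --pt "0 0 -0.008 0 50" --pt "0 0 -0.03 0 50" --pt "0 0 -0.08 0 50" --pt "0 0 -0.08 0 50" --pt "0 0 -0.08 0 50" --pt "0 0 0 0 0" --pt "0 0 0 0 0"

```text
clock: 9.35
tcp_pos: [0.5737, 0.0187, 0.2277]
orientation: [0.849, 0.528, 0.002, 0.001]
ft_force: [-0.4, -0.3, -0.5]
grip_width: 0.0267
```

Run:
```python
from h import *
s=state(); print(s["clock"],s["tcp_pos"],s["orientation"],s["ft_force"])
print(hint(s["orientation"],np.array([.568,-.236,.16])-s["tcp_pos"]))
look("e",(200,400,160,310),4,"scene")
```

```text
9.35 [0.57370392 0.01868387 0.22772896] [0.8491441  0.52815669 0.0016886  0.0013978 ] [-0.39816834 -0.32826106 -0.49188202]
[-0.46211786  0.21439448  0.13570768]
```

View pics/e.png

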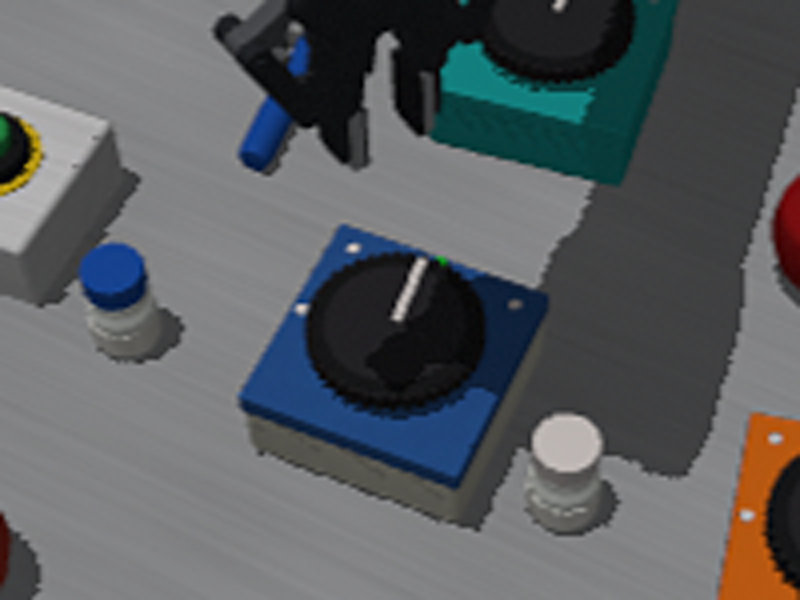

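The wheel looks close but a little short. I'll measure it properly.

Run:
```python
from h import *
f=look("e2",(270,330,215,260),13,"scene")
t=look("e3",(276,436,168,288),5,"top")
im=f["color"].astype(int)
m=(im.min(2)>110); m[:, :270]=0
ys,xs=np.nonzero(m[222:243,294:310]); xs=xs+294;ys=ys+222
P=np.array([w(f,x,y,.072)[:2] for x,y in zip(xs,ys)]); c=P.mean(0); d=np.linalg.svd(P-c)[2][0]; 
print(len(xs),c,np.degrees(np.arctan2(d[1],d[0])), P[P[:,0].argmin()],P[P[:,0].argmax()])
g=(im[:,:,1]>im[:,:,0]+50)&(im[:,:,1]>im[:,:,2]+30); ys,xs=np.nonzero(g[215:235,300:320]); print("dot",w(f,xs.mean()+300,ys.mean()+215,.0545),len(xs))
for cam in("scene","top"):
  for l in("speed_top","speed_pointer","speed_dot"): print(cam,l,[(r["score"],r["at"]) for r in nets.mark_of(cam,l)[:1]])
```

```text
50 [0.54968962 0.01576661] 6.789248027985366 [0.52377603 0.01676194] [0.57079839 0.01762934]
dot [0.51683314 0.01500823 0.0545    ] 4
scene speed_top [(0.82, [0.5718, 0.0192, 0.0709])]
scene speed_pointer [(0.58, [0.5373, 0.0124, 0.0694])]
scene speed_dot [(0.72, [0.5239, 0.0152, 0.0553])]
top speed_top []
top speed_pointer [(0.25, [0.5694, -0.2367, 0.0693])]
top speed_dot [(0.67, [0.5186, 0.0144, 0.0577])]
```

View pics/e2.png

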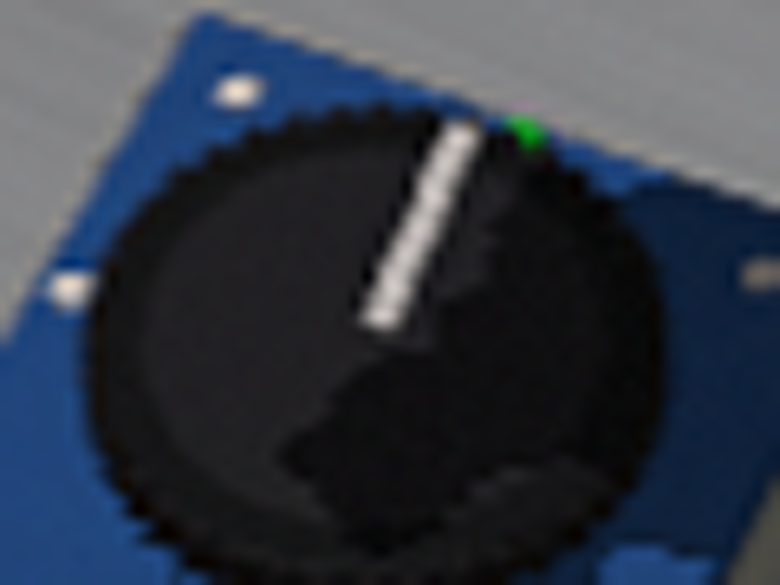

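View pics/e3.png

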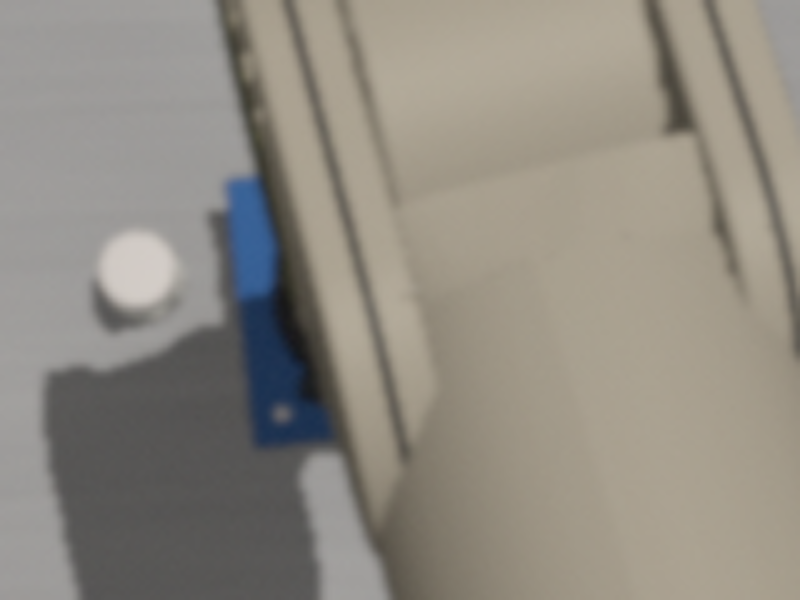

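Run:
```python
from h import *
f=grab_frame("scene"); t=grab_frame("top")
A=lambda a,b: np.degrees(np.arctan2(*(b-a)[1::-1]))
a=w(f,299.2,239.5,.072);b=w(f,305.6,224.8,.072); print("pointer",a,b,A(a,b))
T=lambda x,y,z: w(t,311+x/8-.5,193+y/8-.5,z)
i0,i1=T(330,270,.072),T(475,254,.072); print("init pointer",A(i0,i1))
print("init edge L",A(T(85,92,.054),T(128,515,.054)),"T",A(T(85,92,.054),T(510,45,.054)),"dots diag", A(T(172,463,.054),T(505,425,.054)))
c=(T(172,463,.054)+0)
c=T(320,272,.072); print("c",c,"dot dir",A(c*[1,1,0],T(341,470,.054)*[1,1,0]))
```

```text
pointer [0.57075645 0.0202991  0.072     ] [0.53317268 0.01408806 0.072     ] -170.61619328742938
init pointer -85.51595153829949
init edge L -175.98743728840955 T -85.52541518376114 dots diag -85.2827099274493
c [0.57302553 0.01854367 0.072     ] dot dir -174.8254748690471
```

From the pixels, the pointer is about 5° short of the dot, which is close to the limit. I'll move over to the button at height, which clears the top view, and measure again.

>>> carry_out --pt "-0.058 0.027 0.0 0 0" --pt "-0.058 0.027 0.0 0 0" --pt "-0.058 0.027 0.0 0 0" --pt "-0.058 0.027 0.0 0 0" --pt "-0.058 0.027 0.0 0 0" --pt "-0.058 0.027 0.0 0 0" --pt "-0.058 0.027 0.0 0 0" --pt "-0.058 0.027 0.0 0 0"

```text
clock: 10.57
tcp_pos: [0.5668, -0.2385, 0.2253]
orientation: [0.849, 0.528, -0.0, 0.0]
ft_force: [0.7, -0.3, 0.3]
grip_width: 0.0002
```

Run:
```python
from h import *
s=state(); print(s["clock"],s["tcp_pos"],s["orientation"],s["ft_force"])
t=look("g",(311,391,193,263),8); look("g2",(270,330,215,260),13,"scene")
```

```text
10.5667 [ 0.56683132 -0.23852718  0.22534327] [ 8.48996650e-01  5.28398221e-01 -1.35763766e-05  9.10955942e-05] [ 0.71036265 -0.30140764  0.30067319]
```

View pics/g.png

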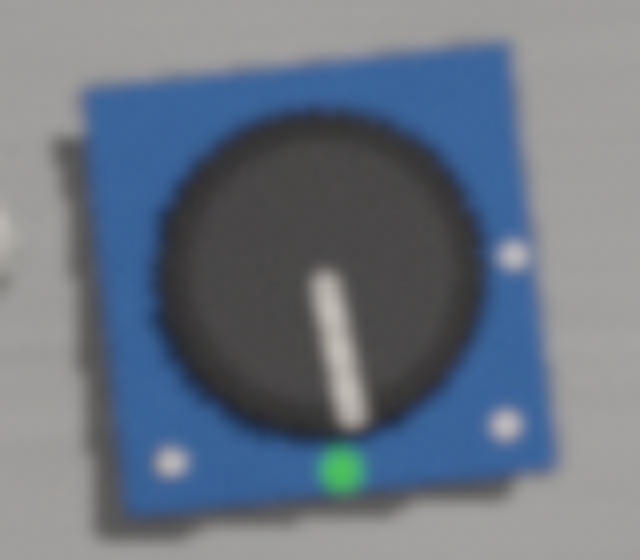

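The top view has the pointer tip at (353,425) and the dot at (341,470), again about 5° short. That's inside the tolerance, but with little margin. I'll go back and nudge it on by 5–6°.

>>> carry_out --pt "0.058 -0.027 0.0 0 50" --pt "0.058 -0.027 0.0 0 50" --pt "0.058 -0.027 0.0 0 50" --pt "0.058 -0.027 0.0 0 50" --pt "0.058 -0.027 0.0 0 50" --pt "0.058 -0.027 0.0 0 50" --pt "0.058 -0.027 0.0 0 50" --pt "0.058 -0.027 0.0 0 50"

```text
clock: 11.33
tcp_pos: [0.5724, 0.0208, 0.2254]
orientation: [0.849, 0.528, 0.0, 0.0]
ft_force: [0.5, -0.7, -0.2]
grip_width: 0.05
```

>>> carry_out --pt "0 0 0.08 0 50" --pt "0 0 0.08 0 50" --pt "0 0 0.08 0 50" --pt "0 0 0.02 0 50" --pt "0 0 0 0 50" --pt "0 0 0 0 50"

```text
clock: 11.83
tcp_pos: [0.5733, 0.0192, 0.0966]
orientation: [0.849, 0.528, 0.0, 0.0]
ft_force: [0.3, -0.0, 1.1]
grip_width: 0.0501
```

Run:
```python
from h import *
s=state(); print(s["clock"],s["tcp_pos"],s["orientation"],s["ft_force"],s["grip_width"])
print(hint(s["orientation"],np.array([.573,.0187,.085])-s["tcp_pos"]))
```

```text
11.8333 [0.57327157 0.01916257 0.09663733] [8.48993110e-01 5.28403782e-01 3.72297592e-04 6.17044191e-05] [ 0.29171022 -0.03246717  1.10052044] 0.05012469246136256
[-1.08308515e-03 -9.03933919e-05  2.32739980e-02]
```

>>> carry_out --pt "-0.001 0 0.013 0 50" --pt "0 0 0.004 0 50" --pt "0 0 0.003 0 50" --pt "0 0 0.003 0 50" --pt "0 0 0 0 50" --pt "0 0 0 0 50"

```text
clock: 12.33
tcp_pos: [0.5735, 0.0183, 0.085]
orientation: [0.849, 0.528, 0.001, 0.001]
ft_force: [0.7, -1.5, 5.9]
grip_width: 0.0497
```

>>> carry_out --pt "0 0 0 0.005 50" --pt "0 0 0 0.005 50" --pt "0 0 0 0.005 50" --pt "0 0 0 0 50" --pt "0 0 0 0 50" --pt "0 0 0 0 50"

```text
clock: 12.83
tcp_pos: [0.5734, 0.0183, 0.0851]
orientation: [0.873, 0.488, 0.001, 0.001]
ft_force: [0.6, -0.8, 5.3]
grip_width: 0.05
```

>>> carry_out --pt "0 0 -0.004 0 50" --pt "0 0 -0.008 0 50" --pt "0 0 -0.03 0 50" --pt "0 0 -0.08 0 50" --pt "0 0 -0.08 0 50" --pt "0 0 -0.08 0 50" --pt "0 0 0 0 0" --pt "0 0 0 0 0"

```text
clock: 13.5
tcp_pos: [0.5734, 0.0187, 0.2275]
orientation: [0.873, 0.488, 0.002, 0.001]
ft_force: [0.3, 0.4, -0.2]
grip_width: 0.0271
```

Run:
```python
from h import *
s=state(); print(s["clock"],s["tcp_pos"],s["orientation"],s["ft_force"])
print(hint(s["orientation"],np.array([.568,-.236,.16])-s["tcp_pos"]))
```

```text
13.5 [0.57337158 0.01874389 0.22746615] [0.87294349 0.48781649 0.00185931 0.00113231] [ 0.3386383   0.40241386 -0.21291352]
[-0.4398379   0.25734491  0.13496726]
```

>>> carry_out --pt "-0.055 0.032 0.0 0 0" --pt "-0.055 0.032 0.0 0 0" --pt "-0.055 0.032 0.0 0 0" --pt "-0.055 0.032 0.0 0 0" --pt "-0.055 0.032 0.0 0 0" --pt "-0.055 0.032 0.0 0 0" --pt "-0.055 0.032 0.0 0 0" --pt "-0.055 0.032 0.0 0 0"

```text
clock: 14.17
tcp_pos: [0.5651, -0.2373, 0.2233]
orientation: [0.873, 0.488, -0.001, -0.001]
ft_force: [0.3, -0.2, 0.0]
grip_width: 0.0003
```

>>> carry_out --pt "0 0 0.06 0 0" --pt "0 0 0.06 0 0" --pt "0 0 0.06 0 0" --pt "0 0 0 0 0" --pt "0 0 0 0 0"

```text
clock: 14.58
tcp_pos: [0.5647, -0.2354, 0.133]
orientation: [0.873, 0.488, -0.001, -0.002]
ft_force: [0.1, -0.2, 1.1]
grip_width: -0.0001
```

Run:
```python
from h import *
s=state(); print(s["clock"],s["tcp_pos"],s["orientation"],s["ft_force"],s["grip_width"])
t=look("k",(311,391,193,263),8); look("k2",(120,320,120,270),4,"scene")
print(hint(s["orientation"],np.array([.568,-.236,.1])-s["tcp_pos"]))
```

```text
14.5833 [ 0.56467735 -0.23535215  0.13295038] [ 0.87287654  0.48793487 -0.00149146 -0.00197122] [ 0.14169166 -0.24942879  1.09292915] -8.952561527140009e-05
[0.00242216 0.00666194 0.0658673 ]
```

View pics/k.png

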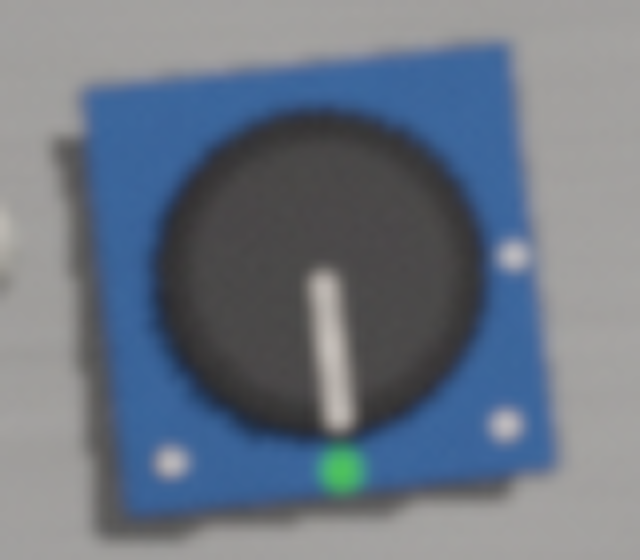

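View pics/k2.png

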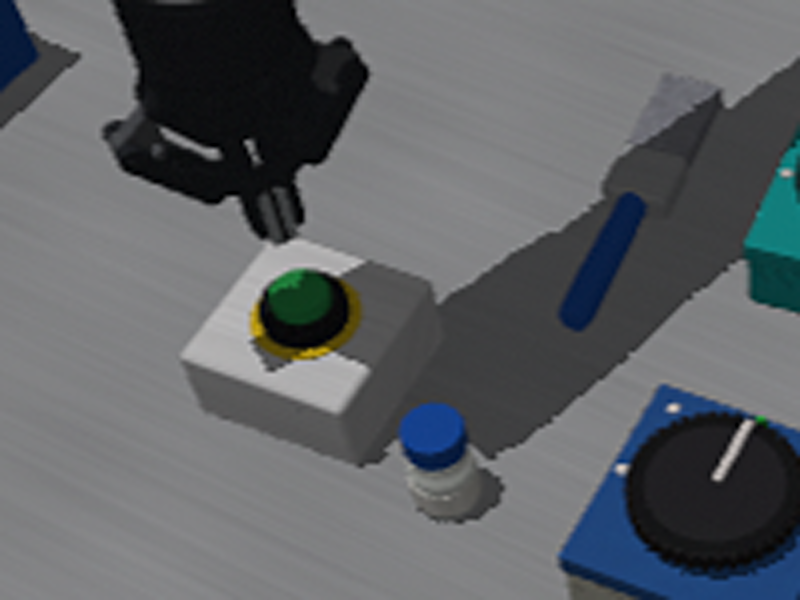

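The pointer at (340,425) now lines up with the dot, and the closed fingers are above the button. Next I'll press it.

>>> carry_out --pt "0.0024 0.0066 0.03 0 0" --pt "0 0 0.03 0 0" --pt "0 0 0.008 0 0" --pt "0 0 0 0 0" --pt "0 0 0 0 0"

```text
clock: 15.1
tcp_pos: [0.57, -0.2368, 0.1017]
orientation: [0.873, 0.488, 0.0, 0.0]
ft_force: [-0.2, 0.1, -1.5]
grip_width: -0.0003
```

>>> carry_out --pt "0 0 0.004 0 0" --pt "0 0 0.004 0 0" --pt "0 0 0.004 0 0" --pt "0 0 0 0 0" --pt "0 0 0 0 0"

```text
clock: 15.52
tcp_pos: [0.5696, -0.2367, 0.0948]
orientation: [0.873, 0.488, -0.0, 0.0]
ft_force: [-0.3, -0.9, -0.0]
grip_width: -0.0
```

>>> carry_out --pt "0 0 0.004 0 0" --pt "0 0 0.004 0 0" --pt "0 0 0 0 0" --pt "0 0 0 0 0"

```text
clock: 15.85
tcp_pos: [0.5697, -0.2367, 0.0909]
orientation: [0.873, 0.488, 0.0, 0.0]
ft_force: [-0.6, -0.3, 1.9]
grip_width: -0.0001
```

>>> carry_out --pt "0 0 0.004 0 0" --pt "0 0 0.004 0 0" --pt "0 0 0 0 0" --pt "0 0 0 0 0"

```text
clock: 16.18
tcp_pos: [0.5697, -0.2368, 0.087]
orientation: [0.873, 0.488, 0.0, 0.0]
ft_force: [-0.6, -0.1, 4.0]
grip_width: -0.0002
```

>>> carry_out --pt "0 0 0.003 0 0" --pt "0 0 0.002 0 0" --pt "0 0 0 0 0" --pt "0 0 0 0 0"

```text
clock: 16.52
tcp_pos: [0.5698, -0.2368, 0.0851]
orientation: [0.873, 0.488, 0.0, 0.0]
ft_force: [-2.6, 1.8, 9.5]
grip_width: -0.0003
```

>>> carry_out --pt "0 0 0.002 0 0" --pt "0 0 0 0 0" --pt "0 0 0 0 0"

```text
clock: 16.77
tcp_pos: [0.5699, -0.2368, 0.0849]
orientation: [0.873, 0.488, 0.0, 0.0]
ft_force: [-5.4, 1.3, 17.3]
grip_width: -0.0003
```

Run:
```python
from h import *
s=state(); print(s["clock"],s["tcp_pos"],s["ft_force"])
look("p",(120,320,120,270),4,"scene")
```

```text
16.7667 [ 0.56988111 -0.23682351  0.08493799] [-5.36516725  1.32747351 17.29616007]
```

View pics/p.png

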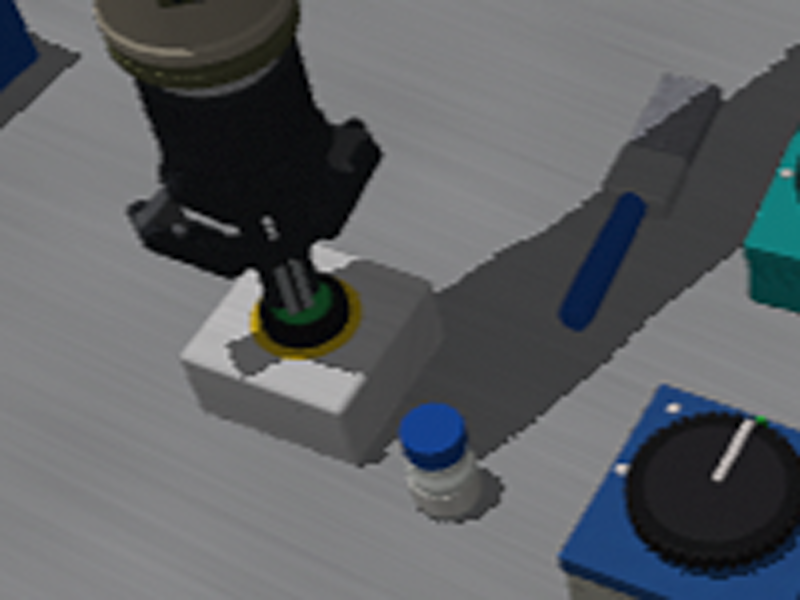

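The fingers sit centred on the button at about (297,290), and it is bottomed out: 17 N with no further travel. I'll lift off.

>>> carry_out --pt "0 0 -0.01 0 0" --pt "0 0 -0.03 0 0" --pt "0 0 -0.06 0 0" --pt "0 0 -0.06 0 0" --pt "0 0 -0.06 0 0" --pt "0 0 0 0 0" --pt "0 0 0 0 0" --pt "0 0 0 0 0"

```text
clock: 17.48
tcp_pos: [0.5691, -0.2366, 0.1923]
orientation: [0.873, 0.488, -0.0, -0.0]
ft_force: [-0.6, 0.0, -0.6]
grip_width: -0.0001
```

Run:
```python
from h import *
s=state(); print(s["clock"],s["tcp_pos"],s["ft_force"])
look("q",(120,320,120,270),4,"scene"); look("r",(0,640,0,480),1.2,"top")
```

```text
17.4833 [ 0.56909732 -0.2366264   0.19228033] [-0.62240723  0.03192534 -0.57564567]
```

View pics/q.png

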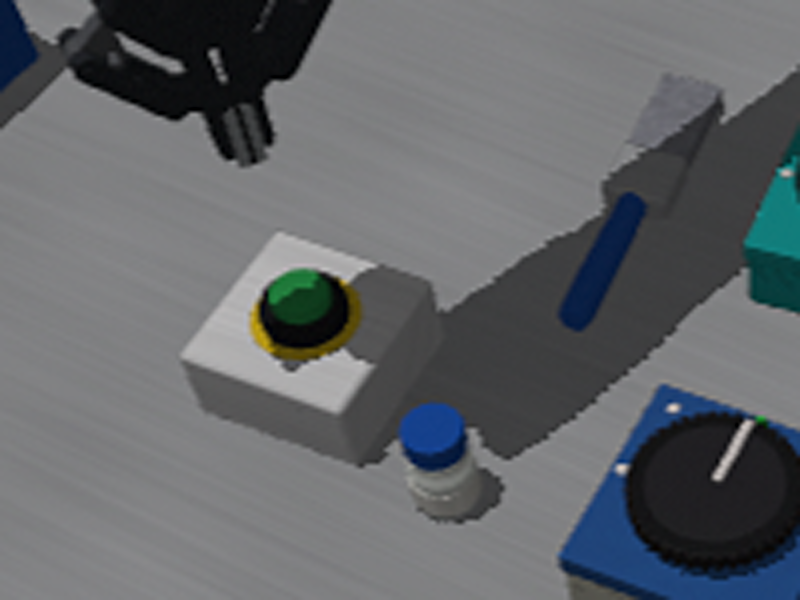

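View pics/r.png

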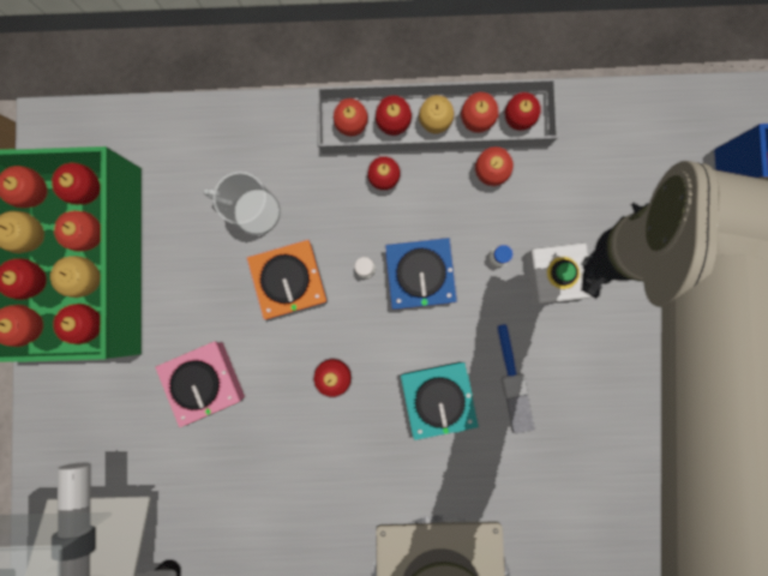

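The button at (300,297) is up again and the blue unit's pointer is at its dot. Everything else is where it was, so I'll hand in.

```bash
python3 -c "
from rig import order; print(order.hand_in())"
```

```text
the job is handed in; nothing more can be done
None
```

The speed wheel is at its green dot, the start button has been pressed and is back up, and the job is handed in; no verdict was reported.

- **Wheel:** it started two clicks short. I laid both fingertips on top at about 6–7 N and turned it clockwise about 86°. The first check showed it roughly 5° short of the dot. That was inside the tolerance but close to the limit, so I pressed lightly again and turned it another 5.4°. The top picture then showed the pointer in line with the dot.
- **Button:** I pushed it with closed fingers until it stopped moving, at about 17 N, then lifted off. The travel was roughly 6 mm by fingertip height; the joint itself can't be read.
- **Last check:** at 17.5 s, pictures showed the button up and the wheel still at its dot. The orange-topped wheel, apples, jars, jug and brush had not visibly moved. The gripper was clear of everything, with the force reading at noise level.
- **Disagreements:** after the first turn, the network's marks from the top camera were unreliable because the arm blocked the view. I used my own pixel measurements instead.

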